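Tip the chopping board onto its feet and hold it down

ROBOT

A 6-joint arm with a two-finger parallel gripper is mounted at the origin on a cart in front of the work surface, level with it; the furniture and walls round the work are solid. World frame = base frame: x ahead of the robot, y to its left, z up, the work surface at z = 0. Lengths are in m, angles in rad, forces in N, time in s.
With the tool pointing down it reaches from about 0.225 to 0.875 m from the base axis. Payload 3.4 kg.
Tool frame: the origin (TCP) lies on the centre line of the jaws, within the pads' length; the fingertips stand 17 mm ahead of it and the grasp point (between the pads) lies 2 mm behind it (nose_length is the distance from the TCP to the fingertips, in m); z points along the fingers, y is the line along which they close (so a half turn about z gives the same grasp; the last joint's range is limited). The gripper opens to 85 mm and grips with 20 to 120 N. Pads are 22 mm wide; open, the fingers measure 114 mm over their backs; the gripper's body (76 mm by 85 mm) begins 54 mm behind the grasp point. The pads swing forward as they close: fully open they stand 13 mm farther back than shut.
Start: joints at [-1.225, 0.276, 1.505, -0, 1.361, -0.121], TCP at [0.259, -0.514, 0.248] pointing down, gripper open.
Joint ranges: [-2.89, 2.89], [-0.75, 2.08], [0.22, 2.7], [-1.18, 4.32], [0.11, 2.71], [-2.7, 2.7]. Speed limits (rad/s): [2.57, 2.57, 3.14, 3.14, 3.14, 3.14].

INTERFACE

Orientations are given as a unit quaternion [w, x, y, z].
In Python, from rig import get_state, get_image, sign_off, find_in, place_of, nose_length gives the robot as it stands.
- The arm moves only by the tool apply_moves, never from a script. Its argument "deltas" is one flat list of numbers, 5 for each row, row after row: the finger opening in mm, from 0 to 85.4, then the shift along the tool's x, y, z in mm, then the turn about the tool's z in degrees. A call has 1 to 12 rows; each row is the pose to reach, as a shift and turn from the pose commanded when the call began, along the tool's axes at that moment; what a row does not reach only later rows make up. A row lasts 1/12 s, in which the tool goes at most 41.7 mm and 7.16 degrees, less where a joint would pass 70% of its speed; a pose out of reach is approached as far as the arm can. A call with a gripper value outside its range is refused whole. The fingers move at their own pace and stop on an object; "squeeze" is the grip in N (left out, the last holds). Time passes only in rows, so rows that repeat a pose let the fingers close. It gives the time, the measured TCP pose, the force, the opening and the grip force at its end, in the units of the state.
- get_state(): the state, without advancing time (a new reading comes with each control period).
- get_image(name): name is "scene" or "top" or "wrist"; returns a dict with "frame" (480x640x3 uint8, red, green, blue), "K" (3x3 intrinsics, pixels), "position" and "orientation" of the camera in the world. Camera axes: x right, y down, z forward; pixel columns grow to the right and rows downward; lengths in m; the calibration is good to about 2 mm. A picture is of the moment at which its call begins. There is no depth.
- sign_off(): hands the job in; it is judged then, once.
Trained networks look in a picture, given as the dict that the camera call returned (one of the last four; its "shot" number tells which), for a name from the list of things; names that differ only in an ending like _2 or _b are one class to them, and where a whole thing is asked for, a point or a joint stands for the part that bears it (a point fixed in the world has none). Each returns a list of dicts, best first, with "score" (0 to 1); they miss things now and then, are a little off and sometimes report something else, mostly with a low value. They report only what shows in the picture. A call takes as long as a camera call.
- find_in(query, picture): "point" ([column, row] in pixels, amid what is visible of it).
- place_of(query, picture): "point" ([column, row] in pixels: a listed point, or the origin of a listed thing).
The state is a dict: "clock": time; "qpos": joint angles; "qd": joint speeds; "effort": joint torques, N m; "position": TCP position; "ee_rot": TCP orientation; "contact_force": force on the tool from outside, world axes, zero at the start; "moment": the same for the moment, N m; "width": finger opening in m; "gripper_force": force on a finger pad.
Only numpy, scipy, OpenCV 4.12 (cv2) and the standard library are available. Lean on these libraries where they do the work, as an engineer would, in place of code of your own. Each camera call takes 0.05 s, during which the arm holds its last target. There are 200 camera calls.

TASK

The small wooden chopping board stands on its long edge: push it over with the fingertips so that it comes to lie on its four rubber feet, grooved face up, about where it stands. Then press down on the middle of the board with the fingertips, and finish the program while still holding it down like that. Do not grip or lift the board, and leave the salt shaker, the bottle and the mug round it where they stand.

Things in the scene. Friction and masses are not known exactly. Their poses are not given: they have to be found in the camera images.
- board: Loose pale wood board, 200 x 130 x 18 mm, 0.25 to 0.5 kg, standing free on a long edge, 130 mm high, at any yaw. One face has a thin dark rectangular groove near the rim, the other four round black rubber feet, 18 mm wide, 6 mm thick, near the corners. Origin: middle of the edge it stands on. +x: straight out of the grooved face (level at first, up at the end), y along its length, +z up at first.
- board_mid (a point): Centre of the board, 65 mm above the worktop at the start, 15 mm when it lies on its feet; the grooved face is 9 mm from it along the board's +x, so 24 mm above the worktop when it lies. A push high on the grooved face leans the board; past about 8 degrees (15 mm at 105 mm height) it topples by itself, away from the push.
- board_edge (a point): Middle of the long edge on which the board stands at the start (the same point as the board's origin). A slot 14 x 50 mm goes through the board near one short end, 84 mm from this point along its +y.
- salt: Loose glass salt shaker with grey cap, 44 mm wide, 90 mm high, bystander. Origin: centre of its underside, z up. It stands either 125 to 145 mm in front of the grooved face or 160 to 175 mm sideways of the board's middle, beside one short end (changing places with the bottle).
- bottle: Loose white bottle with white screw cap, 57 mm wide, 122 mm high, bystander. Origin: centre of its underside, z up. It stands in the other of the two places named for the salt shaker.
- mug: Loose white mug, 78 mm wide, 112 mm with its handle, 99 mm high, bystander. Origin: centre of its underside, z up. It stands about 175 mm sideways of the board's middle, beside its other short end.

How it is judged:
By the outcome, as a careful person would: the job done as asked, in the order asked, and still so for the second after the job is handed in, while the arm keeps its last pose, push and grip.
It also fails if it takes over 35 s, if anything falls off the work surface, if the arm or the gripper's body presses on something with over 40 N, if the wrist force passes 120 N, or if a joint passes its speed limit or range.

## Working session

There is one attempt and no reset: what is moved stays moved. The work goes in short steps, Python scripts to look and compute and a tool call to move; the robot and the scene stay as the last step left them, time stands still between calls to the robot, and variables do not carry over. Pictures are saved under pics/ and viewed, at most 10 in all, crops included, and the job is handed in when it is done.

Besides the shell and the picture viewer there is one more tool, called after "Request:" as name(argument=value, ...) on one line, values as JSON. apply_moves: Moves the arm, as the interface text tells. Its arguments: {"type":"object","properties":{"deltas":{"type":"array"},"squeeze":{"type":"number"}},"required":["deltas"]}

```bash
mkdir -p pics
cat > h.py <<'E'
import numpy as np, cv2
from scipy.spatial.transform import Rotation as R
from rig import *
def rot(q): return R.from_quat([q[1],q[2],q[3],q[0]]).as_matrix()
def ray(im,p):
    d=np.linalg.inv(im["K"])@np.array([p[0],p[1],1.]); return np.array(im["position"]),rot(im["orientation"])@d
def atz(im,p,z):
    o,d=ray(im,p); return o+d*(z-o[2])/d[2]
def proj(im,P):
    c=rot(im["orientation"]).T@(np.array(P)-im["position"]); c=np.array(im["K"])@c; return c[:2]/c[2]
E
python3 - <<'E'
from h import *
np.set_printoptions(precision=3,suppress=True)
s=get_state();print(s["position"],s["ee_rot"],s["contact_force"],nose_length,s["clock"])
print(rot(s["ee_rot"]))
fr=[]
for n in["scene","top"]:
    im=get_image(n);fr.append(im["frame"]);print(n,np.array(im["position"]))
    for q,z in[("board_mid",.065),("board_edge",0),("salt",0),("bottle",0),("mug",0)]:
        for r in place_of(q,im)[:2]:print(q,np.round(r["point"]),round(r["score"],2),atz(im,r["point"],z))
    cv2.imwrite(f"pics/{n}.png",im["frame"][:,:,::-1])
E
```

```text
[ 0.259 -0.513  0.247] [-0.001  0.973  0.231 -0.   ] [-0.014  0.112  0.128] 0.017 0.0
[[ 0.893  0.45  -0.001]
 [ 0.45  -0.893  0.002]
 [ 0.    -0.002 -1.   ]]
scene [0.167 0.624 0.676]
board_mid [292. 252.] 0.92 [0.588 0.239 0.065]
board_edge [289. 273.] 0.9 [0.597 0.24  0.   ]
salt [309. 333.] 0.8 [0.476 0.307 0.   ]
bottle [369. 248.] 0.81 [0.534 0.081 0.   ]
mug [198. 287.] 0.8 [0.688 0.383 0.   ]
top [0.468 0.186 0.927]
board_mid [293. 231.] 0.83 [0.591 0.239 0.065]
board_mid [401. 269.] 0.72 [0.532 0.085 0.065]
salt [251. 313.] 0.59 [0.476 0.308 0.   ]
bottle [400. 269.] 0.86 [0.537 0.079 0.   ]
mug [200. 177.] 0.62 [0.691 0.386 0.   ]
```

View pics/scene.png

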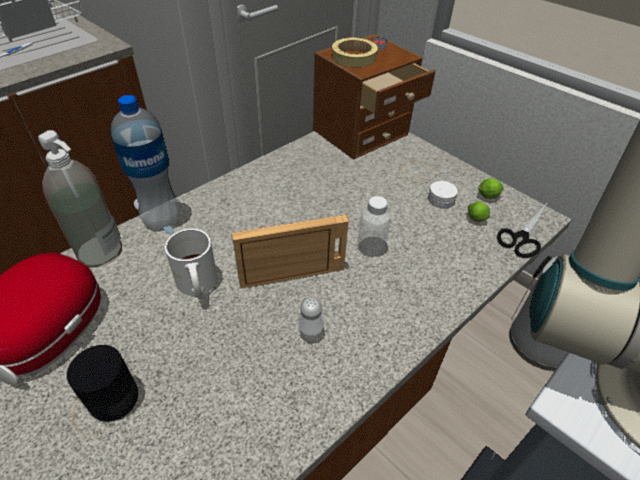

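View pics/top.png

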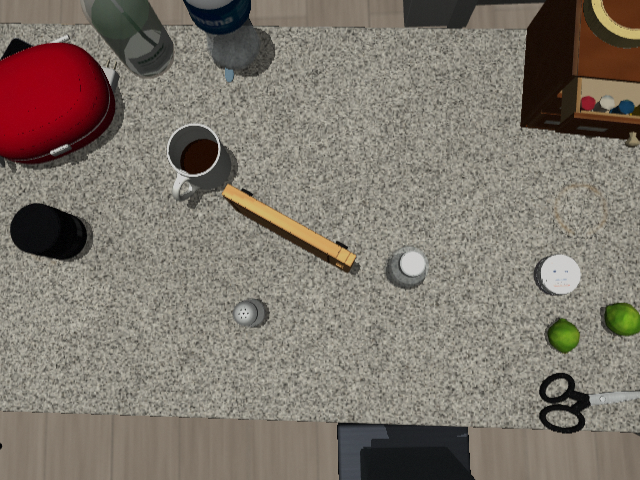

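The grooved face, with the slot at its right end, faces the camera and the salt shaker. The top edge runs from about (226,190) to (353,264) in the top view. The bottle and mug stand beside the two ends, and the area behind the board is free.

```bash
cat > g.py <<'E'
from h import *
np.set_printoptions(precision=3,suppress=True)
im=get_image("top");f=im["frame"]
hsv=cv2.cvtColor(f,cv2.COLOR_RGB2HSV)
m=cv2.inRange(hsv,(8,120,120),(28,255,255));m[:170]=0;m[285:]=0;m[:,:210]=0;m[:,370:]=0
c=max(cv2.findContours(m,0,1)[0],key=cv2.contourArea)
b=cv2.boxPoints(cv2.minAreaRect(c));W=np.array([atz(im,p,.13) for p in b]);print(b,W)
e=sorted([(np.linalg.norm(W[i]-W[(i+1)%4]),i) for i in range(4)]);print([round(x[0],3) for x in e])
i=e[-1][1];u=(W[i]-W[(i+1)%4])[:2];u/=np.linalg.norm(u)
ctr=W.mean(0)[:2]
n=np.array([-u[1],u[0]]);n*=np.sign(n[0])
print("centre",ctr,"u",u,"push dir n",n,"yaw n deg",np.degrees(np.arctan2(n[1],n[0])))
s=get_state();M=rot(s["ee_rot"]);print("tool x yaw",np.degrees(np.arctan2(M[1,0],M[0,0])))
for d in(-.07,.0,.074):
    t=np.r_[ctr+n*d,.117+.0];print(d,t,"delta tool mm",1e3*M.T@(t-s["position"]))
E
python3 g.py
```

```text
[[220.722 194.285]
 [227.076 182.924]
 [356.166 255.127]
 [349.812 266.488]] [[0.634 0.331 0.13 ]
 [0.65  0.322 0.13 ]
 [0.547 0.151 0.13 ]
 [0.532 0.16  0.13 ]]
[np.float64(0.017), np.float64(0.018), np.float64(0.199), np.float64(0.199)]
centre [0.591 0.241] u [0.515 0.857] push dir n [ 0.857 -0.515] yaw n deg -30.971939233591854
tool x yaw 26.744807133974145
-0.07 [0.531 0.277 0.117] delta tool mm [ 598.708 -583.768  131.257]
0.0 [0.591 0.241 0.117] delta tool mm [ 636.096 -524.588  131.266]
0.074 [0.654 0.203 0.117] delta tool mm [ 675.619 -462.027  131.274]
```

Request:
apply_moves(deltas=[0, 599, -584, 0, -122.3, 0, 599, -584, 0, -122.3, 0, 599, -584, 0, -122.3, 0, 599, -584, 0, -122.3, 0, 599, -584, 0, -122.3, 0, 599, -584, 0, -122.3, 0, 599, -584, 0, -122.3, 0, 599, -584, 0, -122.3, 0, 599, -584, 0, -122.3, 0, 599, -584, 0, -122.3, 0, 599, -584, 0, -122.3, 0, 599, -584, 0, -122.3])

```text
clock: 1.65
position: [0.4216, -0.0387, 0.2487]
ee_rot: [0.001, 0.552, 0.834, 0.0]
contact_force: [0.7, -1.1, 0.1]
width: 0.0002
gripper_force: 0.0
```

```bash
cat > d.py <<'E'
from h import *
import sys
np.set_printoptions(precision=3,suppress=True)
s=get_state();M=rot(s["ee_rot"]);C=np.array([.591,.241]);n=np.array([.857,-.515])
print(s["clock"],s["position"],s["qpos"],s["contact_force"],s["width"])
yaw=np.degrees(np.arctan2(M[1,0],M[0,0]));print("turn",-((149.03-yaw+180)%360-180))
for a in sys.argv[1:]:
    d,z=map(float,a.split(","));t=np.r_[C+n*d,z];print(a,1e3*M.T@(t-s["position"]))
E
python3 d.py -.07,.248
```

```text
1.65 [ 0.422 -0.039  0.249] [-0.256  0.043  1.796 -0.     1.302 -0.658] [ 0.695 -1.138  0.111] 0.0001668582425349157
turn -35.99580098340863
-.07,.248 [247.774 224.233   0.694]
```

Request:
apply_moves(deltas=[0, 248, 224, 0, -36, 0, 248, 224, 0, -36, 0, 248, 224, 0, -36, 0, 248, 224, 0, -36, 0, 248, 224, 0, -36, 0, 248, 224, 0, -36, 0, 248, 224, 0, -36, 0, 248, 224, 0, -36, 0, 248, 224, 0, -36, 0, 248, 224, 0, -36, 0, 248, 224, 0, -36])

```text
clock: 2.57
position: [0.532, 0.2743, 0.2478]
ee_rot: [-0.0, 0.269, 0.963, -0.001]
contact_force: [0.5, -0.0, 0.3]
width: 0.0
gripper_force: 0.0
```

```bash
python3 d.py -.06,.122 -.02,.117 0,.117
```

```text
2.5667 [0.532 0.274 0.248] [ 0.36   0.312  1.453 -0.001  1.378 -0.665] [ 0.455 -0.03   0.27 ] 3.98528436128617e-05
turn -0.28996891104833367
-.06,.122 [ -7.81    2.086 125.797]
-.02,.117 [-47.804   2.274 130.783]
0,.117 [-67.801   2.363 130.777]
```

Request:
apply_moves(deltas=[0, -2, 2, 40, 0, 0, -4, 2, 80, 0, 0, -6, 2, 120, 0, 0, -8, 2, 129, 0, 0, -20, 2, 129, 0, 0, -34, 2, 129, 0, 0, -42, 2, 129, 0, 0, -46, 2, 129, 0, 0, -50, 2, 129, 0, 0, -54, 2, 129, 0, 0, -58, 2, 129, 0, 0, -62, 2, 129, 0])

```text
clock: 3.57
position: [0.5867, 0.2439, 0.1197]
ee_rot: [0.0, 0.27, 0.963, 0.0]
contact_force: [-0.3, 0.8, -0.2]
width: -0.0003
gripper_force: 0.0
```

```bash
python3 d.py 0,.119 .01,.119
python3 - <<'E'
from h import *
for n in["scene"]:
    im=get_image(n);cv2.imwrite(f"pics/{n}2.png",im["frame"][140:380,120:480,::-1])
E
```

```text
3.5667 [0.587 0.244 0.12 ] [ 0.285  0.455  1.559 -0.     1.127 -0.74 ] [-0.295  0.835 -0.205] -0.0002885886708782497
turn -0.32340468102307796
0,.119 [-5.195 -0.291  0.738]
.01,.119 [-15.193  -0.24    0.743]
```

View pics/scene2.png

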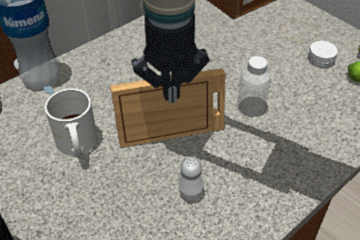

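The crop shows the board leaning away slightly, with the fingers high on its middle at about (172,90), and the bystanders untouched. I'll keep pushing slowly.

Request:
apply_moves(deltas=[0, -4, 0, 0, 0, 0, -8, 0, 0, 0, 0, -12, 0, 0, 0, 0, -16, 0, 0, 0, 0, -16, 0, 0, 0, 0, -16, 0, 0, 0, 0, -16, 0, 0, 0, 0, -16, 0, 0, 0])

```text
clock: 4.28
position: [0.5999, 0.2357, 0.1192]
ee_rot: [-0.0, 0.27, 0.963, -0.0]
contact_force: [0.1, 0.3, 0.4]
width: -0.0002
gripper_force: 0.0
```

Run:
```python
from h import *
np.set_printoptions(precision=3,suppress=True)
for n in["scene","top"]:
    im=get_image(n)
    for q,z in[("board_mid",.015),("salt",0),("bottle",0),("mug",0)]:
        for r in place_of(q,im)[:1]:print(q,np.round(r["point"]),round(r["score"],2),atz(im,r["point"],z))
    cv2.imwrite(f"pics/{n}3.png",im["frame"][:,:,::-1])
```

```text
board_mid [286. 240.] 0.95 [0.655 0.195 0.015]
salt [310. 336.] 0.76 [0.471 0.309 0.   ]
bottle [370. 249.] 0.89 [0.53  0.081 0.   ]
mug [199. 286.] 0.92 [0.69 0.38 0.  ]
board_mid [317. 193.] 0.56 [0.656 0.203 0.015]
salt [252. 311.] 0.62 [0.478 0.307 0.   ]
bottle [403. 270.] 0.73 [0.536 0.075 0.   ]
```

View pics/scene3.png

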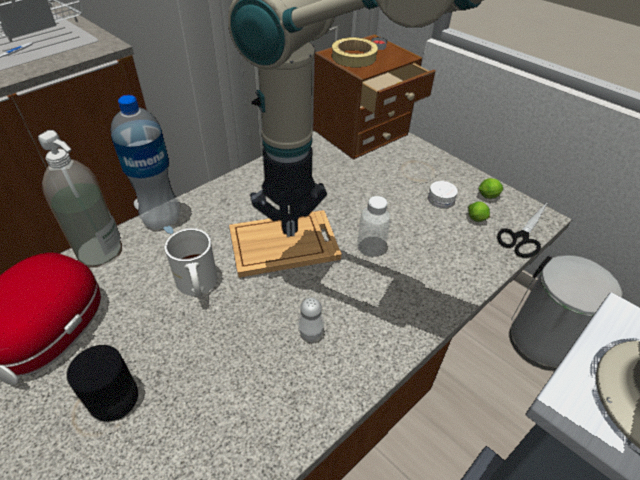

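The board lies flat with its grooved face up, centred near (285,243), and everything else stands as before. The middle is at about (0.655, 0.201), which matches the geometry.

```bash
python3 d.py .075,.119 .075,.05 .075,.041
```

```text
4.7833 [0.6   0.236 0.119] [ 0.266  0.468  1.536 -0.     1.137 -0.758] [-0.747 -0.488 -0.718] 1.5181918224163938e-05
turn -0.33902687400762943
.075,.119 [-64.483   0.218   0.322]
.075,.05 [-64.475   0.22   69.322]
.075,.041 [-64.474   0.22   78.322]
```

Request:
apply_moves(deltas=[0, -35, 0, 0, 0, 0, -64, 0, 10, 0, 0, -64, 0, 35, 0, 0, -64, 0, 55, 0, 0, -64, 0, 68, 0, 0, -64, 0, 72, 0, 0, -64, 0, 74, 0, 0, -64, 0, 76, 0, 0, -64, 0, 77, 0, 0, -64, 0, 78, 0, 0, -64, 0, 78, 0])

```text
clock: 5.7
position: [0.6552, 0.2026, 0.0421]
ee_rot: [0.001, 0.27, 0.963, 0.0]
contact_force: [-0.1, -0.7, 0.7]
width: -0.0002
gripper_force: 0.0
```

Request:
apply_moves(deltas=[0, 0, 0, 0.5, 0, 0, 0, 0, 1, 0, 0, 0, 0, 1.5, 0, 0, 0, 0, 2, 0, 0, 0, 0, 2, 0, 0, 0, 0, 2, 0])

```text
clock: 6.2
position: [0.6551, 0.2026, 0.0411]
ee_rot: [0.001, 0.27, 0.963, 0.0]
contact_force: [-2.1, -0.9, 8.5]
width: -0.0002
gripper_force: 3.7
```

Request:
apply_moves(deltas=[0, 0, 0, 0.5, 0, 0, 0, 0, 1, 0, 0, 0, 0, 1, 0, 0, 0, 0, 1, 0, 0, 0, 0, 1, 0, 0, 0, 0, 1, 0])

```text
clock: 6.7
position: [0.6551, 0.2025, 0.041]
ee_rot: [0.001, 0.27, 0.963, 0.0]
contact_force: [-3.0, -0.6, 11.7]
width: 0.0001
gripper_force: 5.9
```

Run:
```python
from h import *
np.set_printoptions(precision=3,suppress=True)
for n in["scene","top"]:
    im=get_image(n)
    for q,z in[("board_mid",.015),("salt",0),("bottle",0),("mug",0)]:
        for r in place_of(q,im)[:1]:print(q,np.round(r["point"]),round(r["score"],2),atz(im,r["point"],z))
    if n=="scene":cv2.imwrite(f"pics/{n}4.png",cv2.resize(im["frame"][160:320,160:420,::-1],None,fx=3,fy=3))
print(get_state()["contact_force"],get_state()["qd"])
```

```text
board_mid [285. 242.] 0.88 [0.653 0.198 0.015]
salt [311. 333.] 0.82 [0.474 0.305 0.   ]
bottle [371. 246.] 0.61 [0.534 0.074 0.   ]
mug [199. 285.] 0.69 [0.692 0.38  0.   ]
board_mid [316. 193.] 0.95 [0.656 0.206 0.015]
salt [252. 312.] 0.55 [0.477 0.307 0.   ]
mug [201. 172.] 0.66 [0.697 0.386 0.   ]
[-3.164 -1.223 12.074] [ 0.    -0.001 -0.     0.     0.     0.   ]
```

View pics/scene4.png

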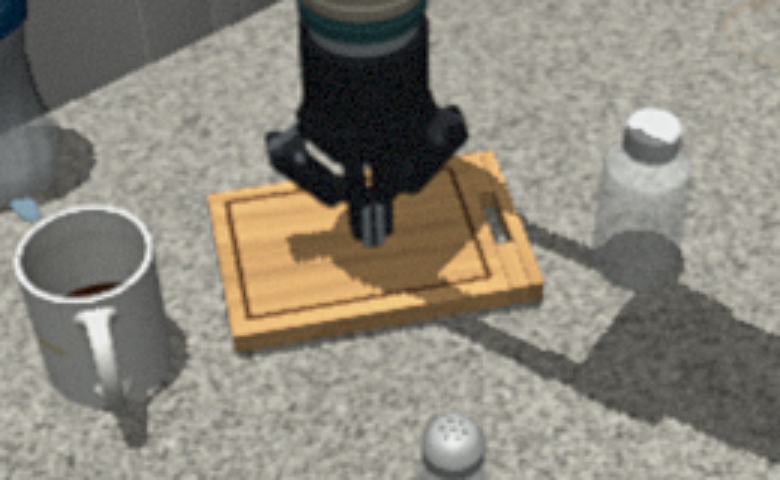

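The board is flat with the groove up. The fingertips at (370,243) sit where the groove's diagonals meet, pressing with 12 N, and the neighbours are unmoved.

```bash
python3 -c "from rig import *;print(sign_off())"
```

```text
the job is handed in; nothing more can be done
None
```

The board lies on its feet, grooved face up, just behind where it stood; I handed the job in with the fingertips pressing on its middle at about 12 N and the salt shaker, bottle and mug unmoved.

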